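# Shut the counted box of switches and lift it level off the scale

### The arm

A 6-joint arm with a two-finger parallel gripper is mounted at the origin on the work surface. World frame = base frame: x ahead of the robot, y to its left, z up, the work surface at z = 0. Lengths are in m, angles in rad, forces in N, time in s.
With the tool pointing down it reaches from about 0.2 to 0.875 m from the base axis. Payload 3.4 kg.
Tool frame: the origin (TCP) lies midway between the tips of the shut fingers; the grasp point (between the pads) lies arm.pinch_z behind it (arm.pinch_z is the distance from the TCP to the grasp point, in m); z points along the fingers, y is the line along which they close (so a half turn about z gives the same grasp; the last joint's range is limited). The gripper opens to 94 mm and grips with 3 to 60 N. Pads are 16 mm wide; open, the fingers measure 119 mm over their backs; the gripper's body (75 mm by 177 mm) begins 78 mm behind the grasp point.
Start: joints at [1.134, 0.276, 1.505, -0, 1.361, -0.121], TCP at [0.179, 0.547, 0.18] pointing down, gripper open.
Joint ranges: [-2.89, 2.89], [-0.75, 2.08], [0.22, 2.7], [-1.18, 4.32], [0.11, 2.71], [-2.7, 2.7]. Speed limits (rad/s): [2.57, 2.57, 3.14, 3.14, 3.14, 3.14].

### API

Orientations are given as a unit quaternion [x, y, z, w].
In Python, from rig import arm gives the robot as it stands.
- The arm moves only by the tool carry_out, never from a script. Its argument "increments" is one flat list of numbers, 4 for each row, row after row: the shift along the tool's x, y, z normalised to -1 to 1, where 1 is 0.2 m, then the turn about the tool's z normalised to -1 to 1, where 1 is 120 degrees. A call has 1 to 20 rows; each row is the pose to reach, as a shift and turn from the pose commanded when the call began, along the tool's axes at that moment; what a row does not reach only later rows make up. A row lasts 1/12 s, in which the tool goes at most 41.7 mm and 7.16 degrees, less where a joint would pass 70% of its speed; a pose out of reach is approached as far as the arm can. A call with a number of a shift or a turn outside -1 to 1 is refused whole. A call with a gripper value outside its range is refused whole. "claw" is the finger opening in mm, from 0 to 94, set as the call begins (left out, the last holds). The fingers move at their own pace and stop on an object; "newtons" is the grip in N (left out, the last holds). Time passes only in rows, so rows that repeat a pose let the fingers close. It gives the time, the measured TCP pose, the force, the opening and the grip force at its end, in the units of the state.
- arm.sense(): the state, without advancing time (a new reading comes with each control period).
- arm.snapshot(name): name is "side" or "top"; returns a dict with "color" (384x512x3 uint8, red, green, blue), "range_z" (384x512 float32, m along the optical axis (not along the pixel's ray), 0 where there is no reading), "fx", "fy", "cx", "cy" (pixels), "view" (4x4, takes a point from world to camera coordinates). Camera axes: x right, y up, looking along -z (the intrinsics and any distortion apply to the point x, -y, -z); pixel columns grow to the right and rows downward; lengths in m; the calibration is good to about 2 mm. A picture is of the moment at which its call begins.
- arm.job_done(): hands the job in; it is judged then, once.
The state is a dict: "time": time; "joints": joint angles; "dq": joint speeds; "tau": joint torques, N m; "tcp_pos": TCP position; "eef_rot": TCP orientation; "force": force on the tool from outside, world axes, zero at the start; "wrist_torque": the same for the moment, N m; "width": finger opening in m; "grip_force": force on a finger pad.
Only numpy, scipy, OpenCV 4.12 (cv2) and the standard library are available. Lean on these libraries where they do the work, as an engineer would, in place of code of your own. Each camera call takes 0.05 s, during which the arm holds its last target. There are 200 camera calls.

### The job

The blue box of switches has been counted on the bench scale: lower its lid gently until it is fully shut, then lift the box off the pan, keeping it level, without spilling any switches. Finish while holding it still and level in the gripper, about 10 cm clear of the pan, ready to hand over; do not put it down or let go, and leave the tape, the bottle and the orange box where they stand.

Things in the scene. Friction and masses are not known exactly. Their poses are not given: they have to be found in the camera images.
- box: Blue box on the scale pan, six compartments, hinged lid. Base 58 (its x) by 140 (its y) by 36 mm high, 46 with lid shut; 0.2 to 0.35 kg in all. Origin: centre of its underside, z up. Its long +x side (roughly away from the robot) carries the hinge. The middle of the long sides is smooth, to be gripped across the 58 mm; hinge knuckles and catches sit 45 mm to either side of it.
- lid (a joint): Lid angle in rad: 0 shut (lying flat on the base's rim), about 1.57 upright, at most 1.95. The stiff hinge keeps the lid wherever it is left (about 0.03 N m to move it), so it must be brought down all the way; there is no latch: shut, it lies in place.
- lid_hinge (a point): The lid's hinge line at its middle: on the base's top rim at the +x long side (29 mm along the box's x and 36 mm above the box's origin). The hinge line runs along the box's y.
- lid_edge (a point): Middle of the lid's free long edge, half way through its thickness; 58 mm from the hinge line. The lid is a clear panel in a blue frame, 55 by 137 mm and 10 mm thick; its underside passes through the hinge line. Shut, its sides stand 1.5 mm inside those of the base.
- scale: White compact bench scale, fixed on the bench; console with display and keys on its -x side, facing the robot. Origin: on the bench below the pan centre, z up. The body reaches from 178 mm in front of (-x) to 100 mm behind the origin and is 190 mm wide; the console is 38 mm high.
- pan (a point): Centre of the scale's flat stainless pan, on its top face, 62 mm above the bench. The pan is 190 mm (scale x) by 186 mm (scale y), without a rim.
- tape: Bystander: yellow roll of tape lying flat on the bench, 100 mm across, 24 mm high. Origin: centre of its underside.
- oiler: Bystander: small yellow bottle with a red cap standing on the bench, 38 mm across, 95 mm high. Origin: centre of its underside.
- spare_box: Bystander: closed orange box with a white lid standing on the bench, 72 by 102 by 44 mm. Origin: centre of its underside.
- switch0: One of the six small black and white switches lying loose in the box's compartments, 15 by 28 by 17 mm, 12 g. Origin: centre of its underside.
- switch1: One of the six small black and white switches lying loose in the box's compartments, 15 by 28 by 17 mm, 12 g. Origin: centre of its underside.
- switch2: One of the six small black and white switches lying loose in the box's compartments, 15 by 28 by 17 mm, 12 g. Origin: centre of its underside.
- switch3: One of the six small black and white switches lying loose in the box's compartments, 15 by 28 by 17 mm, 12 g. Origin: centre of its underside.
- switch4: One of the six small black and white switches lying loose in the box's compartments, 15 by 28 by 17 mm, 12 g. Origin: centre of its underside.
- switch5: One of the six small black and white switches lying loose in the box's compartments, 15 by 28 by 17 mm, 12 g. Origin: centre of its underside.

How it is judged:
By the outcome, as a careful person would: the job done as asked, in the order asked, and still so for the second after the job is handed in, while the arm keeps its last pose, push and grip.
It also fails if it takes over 48 s, if anything falls off the work surface, if the arm or the gripper's body presses on something with over 40 N, if the wrist force passes 120 N, or if a joint passes its speed limit or range.

## Working session

There is one attempt and no reset: what is moved stays moved. The work goes in short steps, Python scripts to look and compute and a tool call to move; the robot and the scene stay as the last step left them, time stands still between calls to the robot, and variables do not carry over. Pictures are saved under pics/ and viewed, at most 10 in all, crops included, and the job is handed in when it is done.

Besides the shell and the picture viewer there is one more tool, called by a JSON object that holds its "fn" and its "kwargs", one argument or row to a line. carry_out: Moves the arm, as the interface text tells. Its arguments: {"type":"object","properties":{"increments":{"type":"array","items":{"type":"number"}},"claw":{"type":"number"},"newtons":{"type":"number"}},"required":["increments"]}

```bash
ls; mkdir -p pics; cat > h.py <<'E'
import numpy as np, cv2
from rig import arm
def cloud(s):
    h,w=s["range_z"].shape; v,u=np.mgrid[:h,:w]; z=s["range_z"].astype(float)
    p=np.stack([(u-s["cx"])/s["fx"]*z,-(v-s["cy"])/s["fy"]*z,-z,np.ones_like(z)],-1)
    P=p@np.linalg.inv(s["view"]).T
    P[z==0]=np.nan
    return P[...,:3]
E
python3 - <<'E'
from h import *
for n in("side","top"):
    s=arm.snapshot(n); np.savez("s_"+n,**s); cv2.imwrite(f"pics/{n}0.png",s["color"][...,::-1])
    print({k:s[k] for k in s if k not in("color","range_z")})
    P=cloud(s); hsv=cv2.cvtColor(s["color"],cv2.COLOR_RGB2HSV)
    m=cv2.inRange(hsv,(95,100,40),(130,255,255))>0
    q=P[m&(np.isfinite(P[...,2]))]; print(n,m.sum(),np.percentile(q,[1,50,99],axis=0).round(3) if len(q) else 0)
print(arm.sense(), arm.pinch_z)
E
```

```text
pics
{'fx': 474.7252545917626, 'fy': 474.7252545917626, 'cx': 252.9753156293853, 'cy': 188.70172521247665, 'view': array([[ 0.90685717, -0.42116833, -0.01507698, -0.46773898],
       [ 0.32271077,  0.67096073,  0.6675848 , -0.26404548],
       [-0.27104951, -0.61026956,  0.7443811 , -1.05238736],
       [ 0.        ,  0.        ,  0.        ,  1.        ]])}
side 1425 [[ 0.402 -0.011  0.034]
 [ 0.575  0.052  0.087]
 [ 0.635  0.139  0.156]]
{'fx': 473.87949213152444, 'fy': 473.87949213152444, 'cx': 257.1492100063757, 'cy': 192.07192993968405, 'view': array([[-3.09391559e-04, -9.99956464e-01,  9.32596154e-03,
         5.69629428e-02],
       [ 9.85390351e-01,  1.28345366e-03,  1.70306219e-01,
        -5.19926498e-01],
       [-1.70310774e-01,  9.24240383e-03,  9.85347055e-01,
        -1.02810411e+00],
       [ 0.00000000e+00,  0.00000000e+00,  0.00000000e+00,
         1.00000000e+00]])}
top 1754 [[ 0.401 -0.005  0.037]
 [ 0.575  0.067  0.08 ]
 [ 0.618  0.138  0.157]]
{'time': 0.1, 'joints': array([ 1.13397788e+00,  2.76510173e-01,  1.50595145e+00,  1.91030586e-05,
        1.36068227e+00, -1.21038972e-01]), 'dq': array([-0.00072687, -0.0011709 , -0.00320735,  0.00061457, -0.00056939,
       -0.00048937]), 'tau': array([ 2.02374416e-03, -4.05454588e+01, -2.37782013e+01,  7.02607515e-02,
        2.98159453e-02, -4.81440406e-05]), 'tcp_pos': array([0.17836987, 0.54609216, 0.17952552]), 'eef_rot': array([ 1.57236473e-01,  9.87560677e-01, -7.43071878e-04, -2.22527337e-04]), 'force': array([-0.16463823,  0.08860126, -0.8441352 ]), 'wrist_torque': array([-0.03097703,  0.00494335, -0.02396948]), 'grip_force': 0.0, 'width': 0.09380495601291329} 0.0188
```

View pics/side0.png

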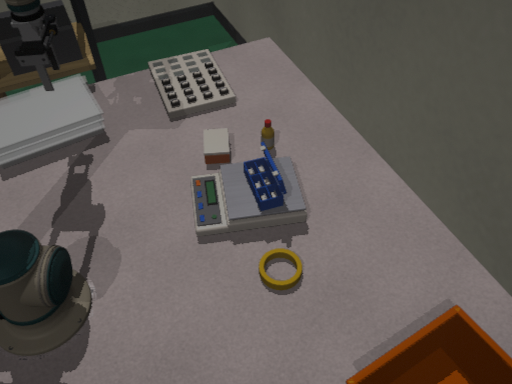

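View pics/top0.png

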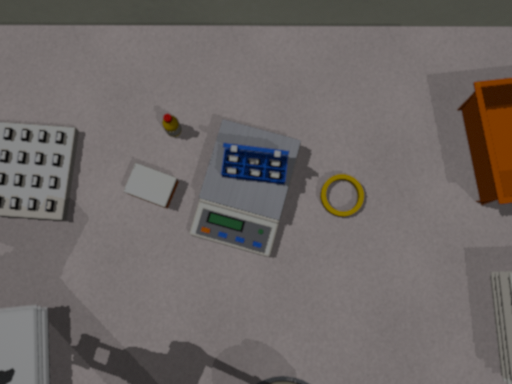

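The side view shows the box near (265,185) with its lid upright along (275,170). The top view shows the base at (255,165), the lid seen edge-on along row 150, the bottle at (171,124), the orange box at (150,185) and the tape at (343,195).

```bash
cat > meas.py <<'E'
from h import *
def blue(n,s):
    P=cloud(s); hsv=cv2.cvtColor(s["color"],cv2.COLOR_RGB2HSV)
    m=(cv2.inRange(hsv,(95,100,40),(130,255,255))>0)&(P[...,0]>0.5)
    return P,m
if __name__=="__main__":
  for n in("side","top"):
    s=dict(np.load(f"s_{n}.npz")); P,m=blue(n,s); q=P[m&np.isfinite(P[...,2])]
    print(n,np.histogram(q[:,2],bins=np.arange(.05,.18,.01)))
    rim=q[(q[:,2]>.090)&(q[:,2]<.103)]
    r=cv2.minAreaRect(rim[:,:2].astype(np.float32)*1000); print("rim rect",r,rim[:,2].mean())
    lid=q[q[:,2]>.115]; c=lid.mean(0); print("lid",c,lid.min(0),lid.max(0))
    for a in np.arange(.105,.17,.01):
        l=q[(q[:,2]>a-.005)&(q[:,2]<a+.005)]
        if len(l)>8: print(round(a,3),len(l),l.mean(0).round(4),np.polyfit(l[:,1],l[:,0],1).round(3),l[:,1].min().round(3),l[:,1].max().round(3))
    # ray cast of blue-mask onto rim plane z=.098
    ys=P[(P[...,2]>.055)&(P[...,2]<.068)&(P[...,0]>.4)&(P[...,0]<.75)&(abs(P[...,1]-.06)<.17)]
    print("pan",ys[:,2].mean(),cv2.minAreaRect(ys[:,:2].astype(np.float32)*1000))
    c=s["color"][100:220,180:330] if n=="top" else s["color"][130:250,180:330]
    cv2.imwrite(f"pics/{n}c.png",cv2.resize(c[...,::-1],None,fx=4,fy=4,interpolation=cv2.INTER_CUBIC))
E
python3 meas.py; cd pics; python3 -c "
import cv2,numpy as np
cv2.imwrite('both.png',cv2.resize(np.vstack([cv2.imread('topc.png'),cv2.imread('sidec.png')]),(375,600)))"
```

```text
side (array([  5, 118, 282, 330, 353,  48,  14,   9,  11,  17, 131,   0]), array([0.05, 0.06, 0.07, 0.08, 0.09, 0.1 , 0.11, 0.12, 0.13, 0.14, 0.15,
       0.16, 0.17]))
rim rect ((570.1905517578125, 61.29949188232422), (145.25436401367188, 63.82955551147461), 83.96060180664062) 0.09464492573128874
lid [0.58956028 0.04008597 0.14887914] [ 0.57893918 -0.01177128  0.11774426] [0.60374397 0.12696002 0.1581936 ]
0.105 48 [0.5977 0.0438 0.1054] [0.109 0.593] -0.012 0.122
0.115 14 [0.5952 0.0227 0.115 ] [0.107 0.593] -0.011 0.119
0.125 9 [ 0.5899 -0.009   0.125 ] [-0.11   0.589] -0.012 -0.007
0.135 11 [ 0.5867 -0.0077  0.1336] [-0.362  0.584] -0.011 -0.002
0.145 17 [0.586  0.011  0.1458] [0.076 0.585] -0.011 0.093
0.155 131 [0.5901 0.0525 0.1536] [0.128 0.583] -0.011 0.127
pan 0.06173587078662991 ((570.6257934570312, 71.2645263671875), (192.76922607421875, 190.33697509765625), 74.34463500976562)
top (array([  9, 464, 245, 185, 409,  41,   1,   1,   0,   3, 230,   1]), array([0.05, 0.06, 0.07, 0.08, 0.09, 0.1 , 0.11, 0.12, 0.13, 0.14, 0.15,
       0.16, 0.17]))
rim rect ((569.7670288085938, 63.488834381103516), (140.13697814941406, 61.60462188720703), 83.06617736816406) 0.09565700357315816
lid [0.59126181 0.06137562 0.15415761] [ 0.58026031 -0.00535887  0.12439683] [0.60321689 0.12880374 0.16099368]
0.105 41 [0.5763 0.075  0.1027] [0.037 0.574] -0.007 0.134
0.155 230 [0.5913 0.0619 0.1543] [0.124 0.584] -0.005 0.129
pan 0.06259899896746336 ((570.3814086914062, 72.86961364746094), (186.41993713378906, 190.68177795410156), 74.34553527832031)
```

View pics/both.png

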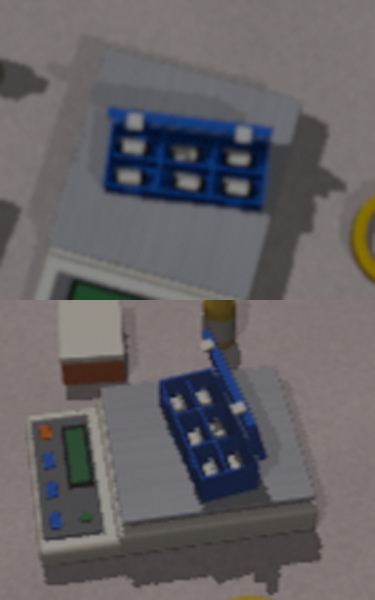

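```bash
cat >> h.py <<'E'
from scipy.spatial.transform import Rotation as R
C=np.array([.569,.0625]); YAW=-6.7; UP=.062
bx=np.array([np.cos(np.radians(YAW)),np.sin(np.radians(YAW))]); HG=C+.029*bx
def inc(p):  # world target -> tool units from now, turn so tool y = box x
    s=arm.sense(); r=R.from_quat(s["eef_rot"]); d=r.inv().apply(np.asarray(p)-s["tcp_pos"])/.2
    ty=r.apply([0,1,0]); a=np.degrees(np.arctan2(ty[1],ty[0]))-YAW
    a=(a+90)%180-90
    return d.round(3), round(a/120,3)
def lidp(u,z): return [*(HG+u*bx),.098+z]
E
python3 -c "
from h import *
print(inc(lidp(.045,.082)), inc(lidp(.045,.055)),HG)"
```

```text
(array([-2.97 , -1.619, -0.   ]), np.float64(0.655)) (array([-2.97 , -1.619,  0.135]), np.float64(0.655)) [0.59780195 0.05911655]
```

{"fn": "carry_out", "kwargs": {
  "increments": [-0.2, -0.11, 0, 0, -0.4, -0.22, 0, 0, -0.6, -0.33, 0, 0, -0.8, -0.44, 0, 0, -1, -0.54, 0, 0, -1, -0.54, 0, 0],
  "claw": 0,
  "newtons": 10
}}

```text
time: 0.6
tcp_pos: [0.3376, 0.3783, 0.18]
eef_rot: [0.158, 0.987, -0.001, 0.001]
force: [-0.6, 0.4, -0.4]
width: 0.0575
grip_force: 0.0
```

{"fn": "carry_out", "kwargs": {
  "increments": [-0.2, -0.11, 0, 0, -0.4, -0.22, 0, 0, -0.6, -0.33, 0, 0, -0.8, -0.44, 0, 0, -1, -0.54, 0, 0, -1, -0.54, 0, 0]
}}

```text
time: 1.1
tcp_pos: [0.4948, 0.2132, 0.1798]
eef_rot: [0.159, 0.987, -0.001, 0.001]
force: [-1.3, 0.5, -0.7]
width: 0.0169
grip_force: 0.0
```

{"fn": "carry_out", "kwargs": {
  "increments": [-0.1, -0.05, 0, 0.06, -0.2, -0.1, 0, 0.12, -0.3, -0.16, 0, 0.18, -0.4, -0.22, 0, 0.24, -0.5, -0.27, 0, 0.3, -0.6, -0.33, 0, 0.36, -0.7, -0.38, 0, 0.42, -0.8, -0.44, 0, 0.48, -0.9, -0.49, 0, 0.54, -0.97, -0.54, 0, 0.6, -0.97, -0.54, 0, 0.655, -0.97, -0.54, 0, 0.655, -0.97, -0.54, 0, 0.655]
}}

```text
time: 2.18
tcp_pos: [0.6422, 0.0541, 0.1796]
eef_rot: [0.746, 0.666, -0.0, -0.001]
force: [-0.1, 0.5, 0.1]
width: 0.0005
grip_force: 0.0
```

```bash
python3 -c "
from h import *
s=arm.snapshot('side'); cv2.imwrite('pics/s1.png',cv2.resize(s['color'][100:250,170:350,::-1],None,fx=4,fy=4))
q=arm.sense();print(q['time'],q['tcp_pos'],q['width'],q['force'],inc(lidp(.045,.046)),inc(lidp(.0,.046)))"
```

```text
2.2333 [0.64206329 0.0544201  0.17987918] 0.0005206417305569675 [ 1.33164474  0.40684832 -0.37776809] (array([-0.003,  0.003,  0.179]), np.float64(0.002)) (array([-0.002, -0.222,  0.18 ]), np.float64(0.002))
```

View pics/s1.png

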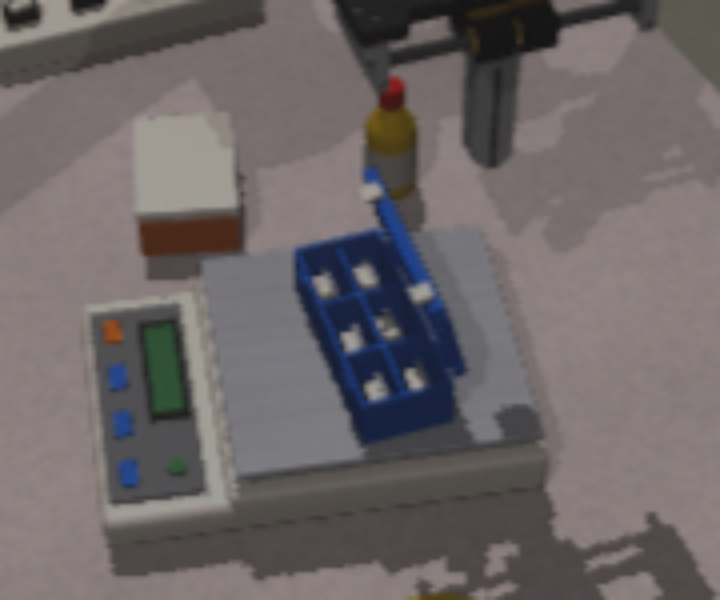

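```bash
python3 -c "
import numpy as np
for t in np.arange(1.5,-.01,-.1):
    u=-46*np.cos(t)+10*np.sin(t)+12.5; z=46*np.sin(t)+10*np.cos(t)
    print(round(t,2),'%.2f %.2f'%((u-45)/200,-(z-82)/200), round(u,1),round(z,1))"
```

```text
1.5 -0.13 0.18 19.2 46.6
1.4 -0.15 0.17 14.5 47.0
1.3 -0.18 0.18 9.8 47.0
1.2 -0.20 0.18 5.2 46.5
1.1 -0.22 0.18 0.5 45.5
1.0 -0.24 0.19 -3.9 44.1
0.9 -0.27 0.20 -8.3 42.2
0.8 -0.29 0.21 -12.4 40.0
0.7 -0.31 0.22 -16.2 37.3
0.6 -0.32 0.24 -19.8 34.2
0.5 -0.34 0.26 -23.1 30.8
0.4 -0.35 0.27 -26.0 27.1
0.3 -0.37 0.29 -28.5 23.1
0.2 -0.38 0.32 -30.6 18.9
0.1 -0.39 0.34 -32.3 14.5
-0.0 -0.39 0.36 -33.5 10.0
```

{"fn": "carry_out", "kwargs": {
  "increments": [0, 0, 0.05, 0, 0, 0, 0.1, 0, 0, 0, 0.15, 0, 0, 0, 0.18, 0, 0, 0, 0.18, 0, 0, -0.03, 0.18, 0, 0, -0.06, 0.18, 0, 0, -0.09, 0.18, 0, 0, -0.11, 0.18, 0, 0, -0.11, 0.18, 0]
}}

```text
time: 3.07
tcp_pos: [0.6197, 0.0569, 0.145]
eef_rot: [0.747, 0.665, 0.0, 0.0]
force: [0.4, 0.2, 0.6]
width: 0.0008
grip_force: 0.0
```

{"fn": "carry_out", "kwargs": {
  "increments": [0, -0.01, 0, 0, 0, -0.025, 0, 0, 0, -0.04, 0, 0, 0, -0.055, 0, 0, 0, -0.07, 0, 0, 0, -0.08, 0, 0, 0, -0.09, 0, 0, 0, -0.1, 0, 0, 0, -0.11, 0.003, 0, 0, -0.12, 0.006, 0, 0, -0.13, 0.01, 0, 0, -0.14, 0.014, 0, 0, -0.15, 0.018, 0, 0, -0.16, 0.022, 0, 0, -0.17, 0.026, 0, 0, -0.18, 0.031, 0, 0, -0.19, 0.037, 0, 0, -0.2, 0.044, 0, 0, -0.21, 0.053, 0, 0, -0.21, 0.057, 0]
}}

```text
time: 4.73
tcp_pos: [0.5784, 0.0617, 0.1326]
eef_rot: [0.747, 0.665, -0.0, -0.0]
force: [-0.3, -0.8, -0.5]
width: 0.0002
grip_force: 0.0
```

```bash
python3 -c "
from h import *
s=arm.snapshot('side'); cv2.imwrite('pics/s2.png',cv2.resize(s['color'][100:250,170:350,::-1],None,fx=4,fy=4))
q=arm.sense();print(q['time'],q['tcp_pos'],q['force'],q['wrist_torque'],inc(lidp(-.02,.034)))"
```

```text
4.7833 [0.5786124  0.06163109 0.13251917] [-0.371546    0.4999229  -0.07821716] [-0.03524075  0.0592317  -0.03312355] (array([-0.001, -0.003,  0.003]), np.float64(0.0))
```

View pics/s2.png

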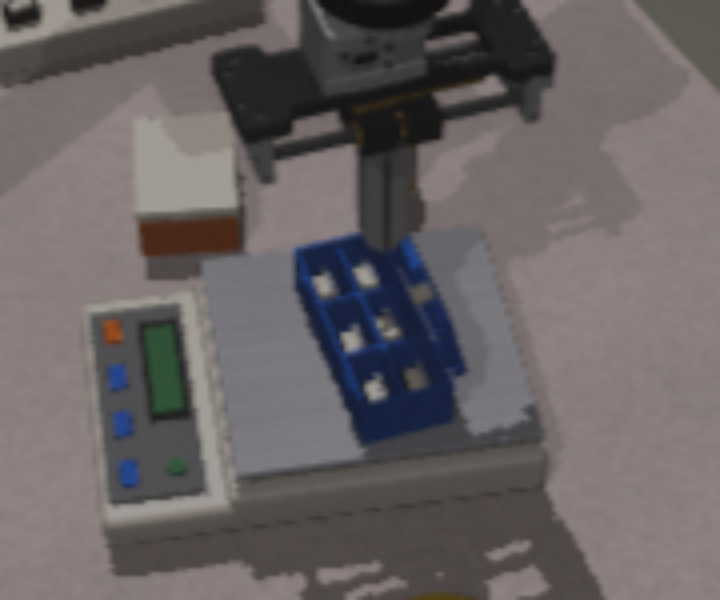

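The picture shows the finger tip at (385,245), while the lid's catch at (420,290) looks unmoved. I'll check this numerically.

```bash
python3 -c "
from h import *
from meas import blue
q=arm.sense()
for n in('side','top'):
    s=arm.snapshot(n); V=s['view']
    for p in (q['tcp_pos'],[*C,.062],[*HG,.098],[*(HG-.013*bx),.155]):
        c=V@np.r_[p,1]; uv=np.array([s['fx']*c[0]/-c[2]+s['cx'],-s['fy']*c[1]/-c[2]+s['cy']]); print(n,np.round(p,3),uv.round(1), ((uv-[170,100])*4).round() if n=='side' else '')
    P,m=blue(n,s); qq=P[m&(P[...,2]>.104)]; print(len(qq)); 
    for a in np.arange(-.02,.14,.02):
        l=qq[(qq[:,1]>a)&(qq[:,1]<a+.02)]
        if len(l): print(a.round(2),len(l),l.min(0).round(3),l.max(0).round(3))
    if n=='top': cv2.imwrite('pics/t2.png',cv2.resize(s['color'][100:220,180:330,::-1],None,fx=4,fy=4))
"
```

```text
side [0.579 0.062 0.133] [265. 167.] [380. 268.]
side [0.569 0.062 0.062] [261.3 187.6] [365. 350.]
side [0.598 0.059 0.098] [272.3 175. ] [409. 300.]
side [0.585 0.061 0.155] [267.6 159.8] [390. 239.]
143
-0.02 62 [ 0.579 -0.012  0.104] [ 0.596 -0.     0.157]
0.0 16 [0.58  0.001 0.104] [0.594 0.014 0.156]
0.02 28 [0.582 0.021 0.105] [0.598 0.04  0.157]
0.04 27 [0.585 0.04  0.105] [0.598 0.058 0.157]
0.06 7 [0.594 0.06  0.106] [0.603 0.079 0.154]
0.08 3 [0.603 0.083 0.106] [0.604 0.095 0.109]
top [0.579 0.062 0.133] [255.4 157.4] 
top [0.569 0.062 0.062] [254.9 169.2] 
top [0.598 0.059 0.098] [256.5 152.7] 
top [0.585 0.061 0.155] [256.  151.8] 
83
-0.02 10 [ 0.58  -0.004  0.123] [ 0.587 -0.001  0.155]
0.0 21 [0.58  0.001 0.15 ] [0.588 0.009 0.158]
0.02 11 [0.5   0.024 0.154] [0.589 0.04  0.337]
0.04 4 [0.522 0.042 0.272] [0.528 0.042 0.273]
0.1 17 [0.504 0.102 0.109] [0.605 0.119 0.302]
0.12 20 [0.595 0.12  0.152] [0.604 0.129 0.158]
```

View pics/t2.png

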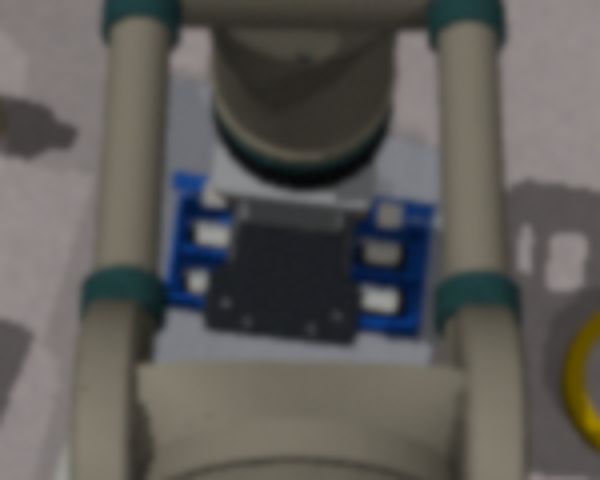

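```bash
python3 -c "
from h import *
s=arm.snapshot('side'); P=cloud(s)
for c in (262,266,270,273):
  print(c)
  for r in range(148,180,2): print(r,P[r,c].round(3),s['color'][r,c])
V=s['view'];c=V@np.r_[.642,.0544,.18,1];print(4*(s['fx']*c[0]/-c[2]+s['cx']-170),4*(-s['fy']*c[1]/-c[2]+s['cy']-100))
"
```

```text
262
148 [0.566 0.052 0.209] [61 60 61]
150 [0.567 0.053 0.201] [61 60 61]
152 [0.567 0.054 0.194] [60 59 60]
154 [0.566 0.052 0.19 ] [61 60 61]
156 [0.566 0.052 0.183] [61 60 62]
158 [0.566 0.052 0.177] [60 59 60]
160 [0.566 0.053 0.169] [55 57 61]
162 [0.601 0.126 0.082] [28 34 56]
164 [0.601 0.126 0.075] [25 32 56]
166 [0.602 0.127 0.066] [88 89 99]
168 [0.592 0.106 0.083] [138 135 133]
170 [0.59  0.102 0.079] [157 154 147]
172 [0.581 0.083 0.094] [46 57 90]
174 [0.582 0.085 0.084] [23 34 65]
176 [0.58  0.081 0.082] [23 37 73]
178 [0.58  0.081 0.074] [26 46 95]
266
148 [0.577 0.054 0.202] [47 46 47]
150 [0.577 0.054 0.196] [48 46 47]
152 [0.578 0.054 0.189] [47 46 47]
154 [0.578 0.055 0.182] [47 46 46]
156 [0.578 0.055 0.175] [47 46 47]
158 [0.578 0.054 0.17 ] [47 45 47]
160 [0.578 0.055 0.163] [47 47 47]
162 [0.603 0.107 0.099] [48 48 54]
164 [0.602 0.104 0.094] [22 31 56]
166 [0.602 0.104 0.087] [21 30 54]
168 [0.602 0.103 0.08 ] [23 30 55]
170 [0.603 0.105 0.071] [23 30 54]
172 [0.592 0.083 0.089] [23 34 64]
174 [0.592 0.083 0.082] [24 35 64]
176 [0.591 0.081 0.077] [27 37 63]
1
[... 512 characters left out ...]
089] [21 29 56]
176 [0.598 0.073 0.081] [23 30 57]
178 [0.599 0.074 0.073] [21 31 56]
273
148 [0.691 0.238 0.   ] [70 63 62]
150 [0.686 0.228 0.002] [61 56 56]
152 [ 0.684  0.224 -0.001] [61 56 56]
154 [ 0.68   0.216 -0.001] [61 55 55]
156 [ 0.677  0.21  -0.001] [61 57 57]
158 [0.643 0.144 0.063] [94 91 94]
160 [0.639 0.136 0.064] [ 86  90 105]
162 [0.594 0.05  0.154] [ 51  72 123]
164 [nan nan nan] [ 33  65 134]
166 [0.588 0.037 0.154] [ 29  54 111]
168 [0.587 0.035 0.15 ] [24 37 72]
170 [0.584 0.03  0.149] [23 36 72]
172 [0.579 0.02  0.154] [86 83 81]
174 [0.577 0.016 0.152] [78 76 80]
176 [0.599 0.057 0.096] [37 43 65]
178 [0.594 0.049 0.099] [22 31 56]
481.7704144093889 186.4441372747567
```

The finger tips actually end at z≈0.160, about 27 mm above the reported TCP. The finger therefore passed over the lid, whose top is at 0.158. I'll go back behind it and come in lower.

{"fn": "carry_out", "kwargs": {
  "increments": [0, 0, -0.05, 0, 0, 0, -0.1, 0, 0, 0.1, -0.1, 0, 0, 0.2, -0.1, 0, 0, 0.3, -0.1, 0, 0, 0.35, -0.1, 0, 0, 0.35, 0, 0, 0, 0.35, 0.07, 0, 0, 0.35, 0.07, 0, 0, 0.35, 0.07, 0]
}}

```text
time: 5.77
tcp_pos: [0.648, 0.0535, 0.1188]
eef_rot: [0.747, 0.665, -0.0, -0.001]
force: [0.6, 0.2, -0.5]
width: 0.0009
grip_force: 0.0
```

```bash
python3 -c "
from h import *
q=arm.sense();print(q['time'],q['tcp_pos'],q['force'])
t=q['tcp_pos']
for n in('side','top'):
    P=cloud(arm.snapshot(n)); f=P[(np.hypot(P[...,0]-t[0],P[...,1]-t[1])<.025)&(P[...,2]>.08)&(P[...,2]<.2)]
    print(n,len(f)); 
    if len(f): print(f.min(0),f.max(0),np.sort(f[:,2])[:8])
"
```

```text
5.7667 [0.64803889 0.05350548 0.11884597] [ 0.62034731  0.24181627 -0.53700772]
side 197
[0.63283364 0.04095571 0.14276937] [0.65875122 0.06535502 0.19995964] [0.14276937 0.14413838 0.1457991  0.14595791 0.14610114 0.14845767
 0.14889054 0.14902377]
top 0
```

{"fn": "carry_out", "kwargs": {
  "increments": [0, -0.03, 0, 0, 0, -0.06, 0, 0, 0, -0.09, 0, 0, 0, -0.12, 0, 0, 0, -0.14, 0, 0, 0, -0.16, 0, 0, 0, -0.175, 0, 0, 0, -0.19, 0, 0, 0, -0.2, 0, 0, 0, -0.21, 0, 0, 0, -0.22, 0, 0, 0, -0.23, 0.002, 0, 0, -0.24, 0.004, 0, 0, -0.25, 0.006, 0, 0, -0.26, 0.009, 0, 0, -0.27, 0.012, 0, 0, -0.27, 0.012, 0]
}}

```text
time: 7.28
tcp_pos: [0.5942, 0.0598, 0.1163]
eef_rot: [0.747, 0.665, -0.0, -0.0]
force: [-0.1, -0.0, 0.0]
width: 0.0006
grip_force: 0.0
```

```bash
cat > look.py <<'E'
from h import *
from meas import blue
q=arm.sense();print(q['time'],q['tcp_pos'],q['force'],q['wrist_torque'],inc(lidp(-.02,.0)))
for n in('side','top'):
    s=arm.snapshot(n); P,m=blue(n,s); qq=P[m&(P[...,2]>.1)&(P[...,2]<.17)]
    u=(qq[:,:2]-HG)@bx*1000; v=(qq[:,:2]-C)@[-bx[1],bx[0]]*1000; z=(qq[:,2]-.098)*1000
    k=(u>-80)&(u<30)&(abs(v)<80)
    a=np.c_[u,v,z][k]; a=a[np.argsort(-a[:,2])]; print(n,len(a)); print(a[:12:2].round(0).tolist())
E
python3 look.py
```

```text
7.2833 [0.59423706 0.0598376  0.11627396] [-0.11014375 -0.01546215  0.04860279] [-0.06605547  0.03715657  0.0409801 ] (array([-0.001, -0.082,  0.091]), np.float64(0.0))
side 219
[[-17.0, 7.0, 58.0], [-20.0, -50.0, 57.0], [-20.0, -15.0, 56.0], [-19.0, -63.0, 56.0], [-19.0, 15.0, 55.0], [-19.0, -55.0, 55.0]]
top 178
[[-20.0, -53.0, 58.0], [-20.0, -32.0, 57.0], [-19.0, 63.0, 56.0], [-18.0, 39.0, 56.0], [-18.0, 55.0, 56.0], [-17.0, 53.0, 55.0]]
```

{"fn": "carry_out", "kwargs": {
  "increments": [0, -0.01, 0.003, 0, 0, -0.02, 0.007, 0, 0, -0.03, 0.012, 0, 0, -0.04, 0.018, 0, 0, -0.05, 0.025, 0, 0, -0.06, 0.032, 0, 0, -0.07, 0.04, 0, 0, -0.08, 0.048, 0, 0, -0.09, 0.058, 0, 0, -0.1, 0.068, 0, 0, -0.107, 0.077, 0, 0, -0.113, 0.086, 0, 0, -0.12, 0.095, 0, 0, -0.125, 0.105, 0, 0, -0.13, 0.115, 0, 0, -0.135, 0.125, 0, 0, -0.14, 0.135, 0, 0, -0.14, 0.135, 0]
}}

```text
time: 8.88
tcp_pos: [0.5667, 0.063, 0.0889]
eef_rot: [0.747, 0.665, -0.0, -0.0]
force: [0.4, -0.5, 0.1]
width: 0.0009
grip_force: 0.0
```

```bash
python3 look.py
```

```text
8.8833 [0.56668534 0.0630151  0.08893414] [ 0.36631442 -0.4632226   0.12279868] [-0.08010859  0.09243591 -0.02108577] (array([-0.001,  0.057, -0.045]), np.float64(0.0))
side 305
[[-45.0, 7.0, 71.0], [-50.0, -22.0, 21.0], [-53.0, 56.0, 20.0], [-53.0, -60.0, 20.0], [-49.0, -13.0, 20.0], [-48.0, -24.0, 20.0]]
top 311
[[-54.0, -31.0, 23.0], [-54.0, -65.0, 23.0], [-48.0, -34.0, 22.0], [-53.0, -67.0, 22.0], [-50.0, 38.0, 21.0], [-49.0, 66.0, 21.0]]
```

{"fn": "carry_out", "kwargs": {
  "increments": [0, -0.005, 0.01, 0, 0, -0.005, 0.015, 0, 0, -0.005, 0.02, 0, 0, -0.005, 0.025, 0, 0, -0.005, 0.03, 0, 0, -0.005, 0.033, 0, 0, -0.005, 0.033, 0, 0, -0.005, 0.033, 0]
}}

```text
time: 9.65
tcp_pos: [0.566, 0.0631, 0.0831]
eef_rot: [0.747, 0.665, -0.0, -0.0]
force: [-0.8, 0.3, 3.0]
width: 0.0002
grip_force: 1.4
```

```bash
python3 look.py
```

```text
9.65 [0.5659901  0.06313396 0.08305182] [-0.83896916  0.31730811  2.95099539] [-0.03760984  0.36653874  0.01052538] (array([-0.001,  0.06 , -0.075]), np.float64(0.0))
side 305
[[-45.0, 6.0, 68.0], [-51.0, 22.0, 14.0], [-7.0, 29.0, 13.0], [-52.0, 41.0, 13.0], [-36.0, -69.0, 13.0], [-52.0, 27.0, 13.0]]
top 308
[[-54.0, -63.0, 15.0], [-50.0, -60.0, 14.0], [-50.0, -63.0, 14.0], [-51.0, -33.0, 14.0], [-53.0, -54.0, 13.0], [-55.0, -40.0, 13.0]]
```

{"fn": "carry_out", "kwargs": {
  "increments": [0, 0, 0.005, 0, 0, 0, 0.01, 0, 0, 0, 0.01, 0, 0, 0, 0.01, 0]
}}

```text
time: 10.08
tcp_pos: [0.566, 0.0631, 0.0829]
eef_rot: [0.747, 0.665, 0.0, 0.0]
force: [-4.2, -0.2, 13.1]
width: 0.0008
grip_force: 6.6
```

{"fn": "carry_out", "kwargs": {
  "increments": [0, 0, -0.05, 0, 0, 0, -0.15, 0, 0, 0, -0.3, 0, 0, 0.015, -0.35, 0, 0, 0.015, -0.35, 0, 0, 0.015, -0.35, 0, 0, 0.015, -0.35, 0, 0, 0.015, -0.35, 0, 0, 0.015, -0.35, 0],
  "claw": 94
}}

```text
time: 10.83
tcp_pos: [0.5682, 0.0628, 0.1493]
eef_rot: [0.747, 0.665, -0.001, -0.001]
force: [-0.4, 1.0, 1.0]
width: 0.0573
grip_force: 0.0
```

```bash
cat > look2.py <<'E'
from h import *
from meas import blue
q=arm.sense();print(q['time'],q['tcp_pos'],q['force'],q['width'],inc([*C,.1]))
t=q['tcp_pos']
for n in('side','top'):
    s=arm.snapshot(n); P,m=blue(n,s)
    if n=='side': cv2.imwrite('pics/s3.png',cv2.resize(s['color'][100:250,170:350,::-1],None,fx=4,fy=4))
    qq=P[m&(P[...,2]>.1)&(P[...,2]<.118)&(np.hypot(P[...,0]-C[0],P[...,1]-C[1])<.1)]
    A=np.c_[qq[:,:2]-C,np.ones(len(qq))]; print(n,len(qq),'plane',np.linalg.lstsq(A,qq[:,2],rcond=None)[0].round(3), cv2.minAreaRect(qq[:,:2].astype(np.float32)*1000))
    v=(P[...,:2]-t[:2])@[-bx[1],bx[0]]; u=(P[...,:2]-t[:2])@bx
    f=(abs(v)<.016)&(abs(u)<.065)&(P[...,2]>.118)&(P[...,2]<.19)
    if f.sum(): print('fingers z',np.sort(P[f][:,2])[:10].round(3),'u',np.percentile(u[f],[0,10,90,100]).round(3),'v',v[f].min().round(3),v[f].max().round(3))
E
python3 look2.py
```

```text
10.8333 [0.56817127 0.0627701  0.14930291] [-0.44864194  0.95154785  0.95465164] 0.05727682796631582 (array([-0.001,  0.005,  0.247]), np.float64(0.0))
side 349 plane [0.012 0.009 0.107] ((570.4880981445312, 59.649635314941406), (137.683837890625, 60.66095733642578), 82.15682983398438)
fingers z [0.172 0.173 0.173 0.176 0.176 0.177 0.177 0.178 0.179 0.179] u [-0.042 -0.041  0.035  0.04 ] v -0.012 0.01
top 285 plane [-0.003  0.001  0.108] ((571.9939575195312, 63.33045196533203), (139.26585388183594, 59.98046875), 82.52568817138672)
```

View pics/s3.png

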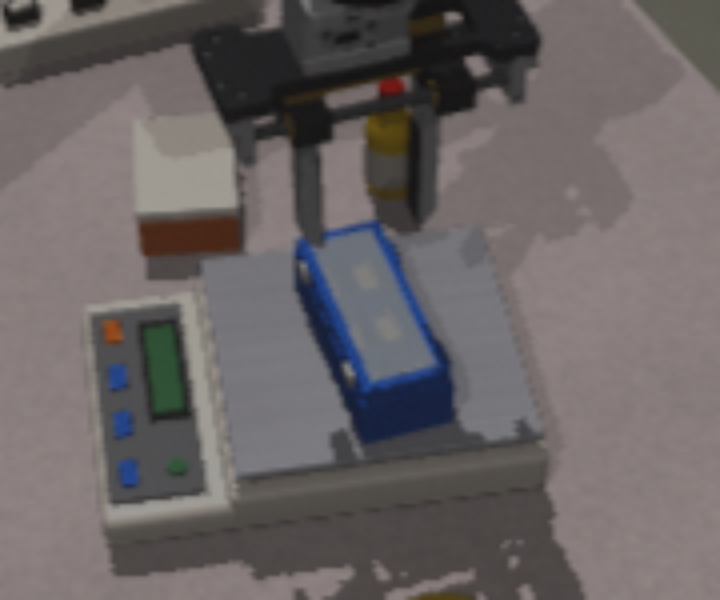

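{"fn": "carry_out", "kwargs": {
  "increments": [0, 0.012, 0, 0.005, 0, 0.012, 0, 0.005, 0, 0.012, 0, 0.005, 0, 0.012, 0, 0.005, 0, 0.012, 0, 0.005, 0, 0.012, 0, 0.005, 0, 0.012, 0.06, 0.005, 0, 0.012, 0.12, 0.005, 0, 0.012, 0.18, 0.005, 0, 0.012, 0.24, 0.005, 0, 0.012, 0.3, 0.005, 0, 0.012, 0.35, 0.005, 0, 0.012, 0.4, 0.005, 0, 0.012, 0.44, 0.005, 0, 0.012, 0.46, 0.005, 0, 0.012, 0.46, 0.005]
}}

```text
time: 12.27
tcp_pos: [0.5708, 0.0625, 0.0579]
eef_rot: [0.751, 0.661, -0.001, -0.001]
force: [-0.4, -0.7, 0.0]
width: 0.094
grip_force: 0.0
```

```bash
sed -i 's/>.118)&(P\[...,2\]<.19)/>.066)\&(P[...,2]<.19)\&(abs(u)>.038)/' look2.py; sed -i 's/s3.png/s4.png/' look2.py; python3 look2.py
```

```text
12.2667 [0.57080857 0.06250922 0.05786279] [-0.41106011 -0.66299535  0.01696326] 0.09402982594384005 (array([-0.001, -0.009, -0.211]), np.float64(-0.005))
side 295 plane [0.005 0.007 0.107] ((569.671142578125, 53.185550689697266), (126.56880187988281, 61.1434326171875), 82.53356170654297)
fingers z [0.084 0.084 0.085 0.085 0.085 0.086 0.087 0.087 0.087 0.088] u [-0.061 -0.06   0.054  0.058] v -0.014 0.01
top 290 plane [-0.014  0.007  0.108] ((570.1370239257812, 63.22199630737305), (137.05258178710938, 63.142860412597656), 83.41983032226562)
```

View pics/s4.png

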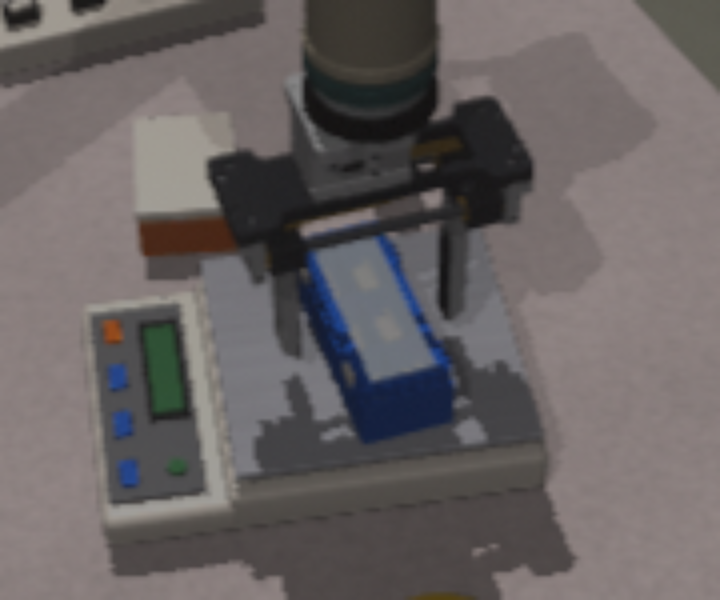

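The fingers straddle the middle of the box and the lid is flat. I'll go down 12 mm and grip.

{"fn": "carry_out", "kwargs": {
  "increments": [0, 0, 0.02, 0, 0, 0, 0.04, 0, 0, 0, 0.06, 0, 0, 0, 0.06, 0]
}}

```text
time: 12.7
tcp_pos: [0.5708, 0.0625, 0.046]
eef_rot: [0.751, 0.661, -0.001, -0.001]
force: [-0.6, 0.0, 0.2]
width: 0.094
grip_force: 0.0
```

{"fn": "carry_out", "kwargs": {
  "increments": [0, 0, 0, 0, 0, 0, 0, 0, 0, 0, 0, 0, 0, 0, 0, 0, 0, 0, 0, 0, 0, 0, 0, 0, 0, 0, 0, 0, 0, 0, 0, 0, 0, 0, 0, 0, 0, 0, 0, 0],
  "claw": 40,
  "newtons": 25
}}

```text
time: 13.53
tcp_pos: [0.5716, 0.0625, 0.047]
eef_rot: [0.751, 0.661, 0.0, 0.0]
force: [-0.4, -0.5, 0.5]
width: 0.0576
grip_force: 25.0
```

{"fn": "carry_out", "kwargs": {
  "increments": [0, 0, -0.005, 0, 0, 0, -0.015, 0, 0, 0, -0.03, 0, 0, 0, -0.05, 0, 0, 0, -0.05, 0]
}}

```text
time: 13.95
tcp_pos: [0.572, 0.0625, 0.0576]
eef_rot: [0.751, 0.661, 0.001, 0.0]
force: [0.9, -0.3, -3.1]
width: 0.0581
grip_force: 25.0
```

```bash
cat > look3.py <<'E'
from h import *
q=arm.sense();print(q['time'],q['tcp_pos'],q['force'],q['wrist_torque'],q['width'],q['grip_force'])
for n in('side','top'):
    s=arm.snapshot(n); P=cloud(s); hsv=cv2.cvtColor(s["color"],cv2.COLOR_RGB2HSV)
    if n=='side': cv2.imwrite('pics/s5.png',cv2.resize(s['color'][70:250,170:350,::-1],None,fx=3,fy=3))
    b=P[(cv2.inRange(hsv,(95,100,40),(130,255,255))>0)&(np.hypot(P[...,0]-.57,P[...,1]-.062)<.09)&(P[...,2]>.06)]
    h=b[:,2].max(); top=b[(b[:,2]>np.percentile(b[:,2],97)-.012)]
    A=np.c_[(top[:,:2]-C)@bx,(top[:,:2]-C)@[-bx[1],bx[0]],np.ones(len(top))]
    print(n,len(b),'z',np.percentile(b[:,2],[0,1,99]).round(3),'plane x,y,z',np.linalg.lstsq(A,top[:,2],rcond=None)[0].round(3))
E
python3 look3.py
```

```text
13.95 [0.5720311  0.06251219 0.05761632] [ 0.88224241 -0.3078777  -3.13580714] [-0.05732911  0.04059184 -0.03223968] 0.05810525255669972 24.9978169798851
side 607 z [0.06  0.062 0.122] plane x,y,z [-0.006  0.022  0.118]
top 348 z [0.06  0.064 0.404] plane x,y,z [-3.59   0.093  0.23 ]
```

{"fn": "carry_out", "kwargs": {
  "increments": [0, 0, -0.01, 0, 0, 0, -0.03, 0, 0, 0, -0.06, 0, 0, 0, -0.1, 0, 0, 0, -0.14, 0, 0, 0, -0.18, 0, 0, 0, -0.22, 0, 0, 0, -0.26, 0, 0, 0, -0.3, 0, 0, 0, -0.34, 0, 0, 0, -0.38, 0, 0, 0, -0.41, 0, 0, 0, -0.43, 0, 0, 0, -0.445, 0, 0, 0, -0.45, 0, 0, 0, -0.45, 0, 0, 0, -0.45, 0, 0, 0, -0.45, 0, 0, 0, -0.45, 0]
}}

```text
time: 15.63
tcp_pos: [0.5712, 0.0625, 0.1465]
eef_rot: [0.751, 0.661, -0.0, -0.0]
force: [0.5, -0.1, -3.1]
width: 0.0575
grip_force: 25.0
```

```bash
python3 look3.py
```

```text
15.6333 [0.57121533 0.06250064 0.14645433] [ 0.53881163 -0.13828947 -3.09379385] [-0.07883397  0.11209564  0.00038378] 0.057510067436426116 24.99775618314743
side 650 z [0.159 0.162 0.209] plane x,y,z [-0.01   0.026  0.206]
top 453 z [0.166 0.171 0.364] plane x,y,z [ 2.693 -0.175  0.41 ]
```

View pics/s5.png

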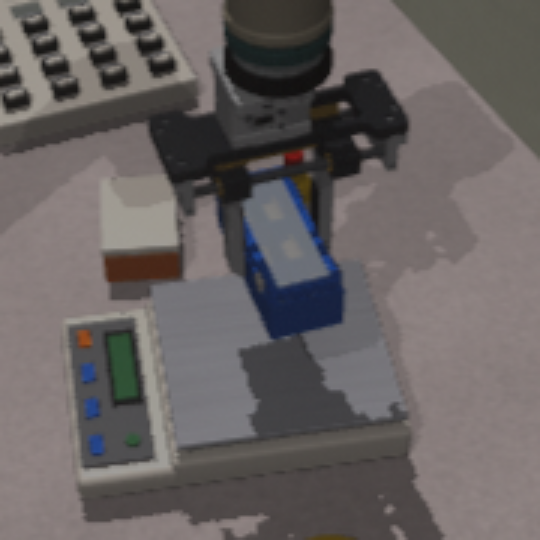

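The picture shows the box held level with its lid shut at (285,255). Its bottom is at z≈0.16, about 10 cm above the pan, and the pan is empty with nothing disturbed around it.

```bash
python3 -c "
from rig import arm
print(arm.job_done())"
```

```text
the job is handed in; nothing more can be done
None
```

The lid is shut and the box is held still and level in the gripper about 10 cm above the pan, with the tape, bottle and orange box untouched; I handed the job in at about 16 s.

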